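Lock a pigment jar in the cam clamp

ROBOT

A 7-joint arm with a two-finger parallel gripper is mounted at the origin on a cart in front of the work surface, level with it; the furniture and walls round the work are solid. World frame = base frame: x ahead of the robot, y to its left, z up, the work surface at z = 0. Lengths are in m, angles in degrees, forces in N, time in s.
With the tool pointing down it reaches from about 0.375 to 0.925 m from the base axis. Payload 3.1 kg.
Tool frame: the origin (TCP) lies between the finger pads, 19 mm behind the fingertips; this is the grasp point; z points along the fingers, y is the line along which they close (so a half turn about z gives the same grasp; the last joint's range is limited). The gripper opens to 85 mm and grips with 20 to 120 N. Pads are 22 mm wide; open, the fingers measure 114 mm over their backs; the gripper's body (76 mm by 85 mm) begins 54 mm behind the grasp point. The pads swing forward as they close: fully open they stand 13 mm farther back than shut.
Start: joints at [-5.604, 21.939, 2.515, 91.553, -1.026, 66.532, -2.859], TCP at [0.65, 0, 0.25] pointing down, gripper open.
Joint ranges: [-149.38, 149.38], [-23.57, 123.04], [-84.95, 90], [0, 143.3], [-89.99, 269.99], [3.08, 112.72], [-163.45, 163.45]. Speed limits (degrees/s): [159.86, 159.86, 180, 180, 180, 180, 180].

INTERFACE

Orientations are given as a 3x3 rotation matrix whose columns are the frame's x, y, z axes.
In Python, from cell import state, vision, manip gives the robot as it stands. The module is installed in compiled form; this text tells all that it offers.
- The arm moves only by the tool send_rows, never from a script. Its argument "moves" is a list of rows, each a list of 6 numbers: the shift along the tool's x, y, z in units of 30 mm (1.0 is 30 mm), then the turn, a rotation vector about the tool's x, y, z in degrees. In form: [[tx, ty, tz, ax, ay, az], ...]. A call has exactly 8 rows; each row is the pose to reach, as a shift and turn from the pose commanded when the call began, along the tool's axes at that moment; what a row does not reach only later rows make up. A row lasts 1/10 s, in which the tool goes at most 50 mm and 8.59 degrees, less where a joint would pass 70% of its speed; a pose out of reach is approached as far as the arm can. A call with a gripper value outside its range is refused whole. "hand" is the closure, from -1 (fully open) to 1 (shut), set as the call begins (left out, the last holds). The fingers move at their own pace and stop on an object; "newtons" is the grip in N (left out, the last holds). Time passes only in rows, so rows that repeat a pose let the fingers close, or fill a call up. It gives the time, the measured TCP pose, the force, the opening and the grip force at its end, in the units of the state.
- state(): the state, without advancing time (a new reading comes with each control period).
- vision.get_image(name): name is "scene" or "side" or "wrist"; returns a dict with "pixels" (480x640x3 uint8, red, green, blue), "intrinsics" (3x3 intrinsics, pixels), "origin" and "rotation" of the camera in the world. Camera axes: x right, y down, z forward; pixel columns grow to the right and rows downward; lengths in m; the calibration is good to about 2 mm. The wrist camera is an equidistant fisheye: a pixel r from the principal point sees the ray r / f radians off the axis. A picture is of the moment at which its call begins. There is no depth.
- manip.sign_off(): hands the job in; it is judged then, once.
Trained networks look in a picture, given as the dict that the camera call returned (one of the last four; its "shot" number tells which), for a name from the list of things; names that differ only in an ending like _2 or _b are one class to them, and where a whole thing is asked for, a point or a joint stands for the part that bears it (a point fixed in the world has none). Each returns a list of dicts, best first, with "p" (0 to 1); they miss things now and then, are a little off and sometimes report something else, mostly with a low value. They report only what shows in the picture. A call takes as long as a camera call. They do not tell look-alikes from the thing itself.
- vision.outline_of(picture, thing): "region" (480x640 bool, what is visible of it) and "bbox" ([left, top, right, bottom] in pixels, round what is visible of it).
The state is a dict: "time_s": time; "joint_pos": joint angles; "joint_vel": joint speeds; "joint_efforts": joint torques, N m; "ee_pos": TCP position; "eef_rot": TCP orientation; "contact_force": force on the tool from outside, world axes, zero at the start; "moment": the same for the moment, N m; "gripper_width": finger opening in m; "grip_force": force on a finger pad.
Only numpy, scipy, OpenCV 4.12 (cv2) and the standard library are available. Lean on these libraries where they do the work, as an engineer would, in place of code of your own. Each camera call takes 0.05 s, during which the arm holds its last target. There are 200 camera calls.

TASK

Stand the blue pigment jar upright on the base of the green cam clamp, between the cam and the V notch, and let go of it. Then, with closed fingers, push (do not grip) the red-handled lever counter-clockwise through its quarter turn to the end stop, so that the jar is clamped in the notch; feel for the stop and press the lever against it with about 17 N for half a second, never more than 22 N, then let go. The jar is glass: set it down gently, and leave the other things where they are.

Things in the scene. Friction and masses are not known exactly. Their poses are not given: they have to be found in the camera images.
- jar_smalt: the blue pigment jar: clear glass with blue powder, 27 mm across, 61 mm tall, glass stopper; loose, rigid, about 45 g; origin at the centre of its underside, z up along its axis. Straight body below, stopper about 24 mm across at the top; can be gripped with the TCP 42 mm above its underside
- jar_shell: bystander, the same jar with white powder; loose; origin under its centre
- jar_madder: bystander, the same jar with pink powder; loose; origin under its centre
- ink_stick_1: bystander, black ink stick, 19 x 72 x 10 mm, lying flat; loose; origin under its centre
- gum_tin: bystander, round blue tin, 68 mm across, 24 mm tall; loose; origin under its centre
- clamp: green cam clamp fixed to the bench; origin on the bench under the lever's pivot, z up. Base plate 12 mm thick, x -45 to 45, y -62 to 93 mm. At +y the V notch, open towards -y. On the pivot the lever's round cam, 18 to 30 mm above the bench; with the lever open there is 6 mm or more of play for the jar between cam and V (from home towards -y). Lever hub 28 mm across, 58 mm high
- notch (a point): the point on the base plate's top (12 mm above the bench) on which the centre of the jar's underside stands when the jar is home in the V; on the V block, at (0, 47.5, 12) mm in the clamp frame with the springs at rest; axes as the clamp's
- v_block: V block on two stiff springs: white slippery faces at 45 degrees, aluminium body 56 mm wide, top 28 mm above the bench. Slides up to 5 mm along the clamp's +y (3 N per mm). The cam, its throw shut, pushes the jar into the V and the block back by 1.5 to 2 mm, and so holds the jar with 4 to 6 N. Origin at the clamp's, springs at rest
- lever_grip (a point): point on the middle line of the lever's red round handle, 75 mm from the pivot axis, 46 mm above the bench. The handle is 14 mm thick from 54 to 94 mm from the pivot and ends round at 101 mm; towards the pivot the bar is steel, 11 mm thick
- lever: lever with red handle and eccentric cam; origin at the clamp's, points along its own -x. Open: along the clamp's -x (-0.22 to 0.30 rad). It turns counter-clockwise seen from above to a rigid stop pin. The pin's ring is set by hand and not measured: the stop lies 1.35 to 1.79 rad from the clamp's -x; feel for it. Turning takes 0.3 to 0.4 N m (5 N at 75 mm); it stays put
Things that resemble listed ones, but are neither listed nor needed, are in the scene too. Of the things that look like the clamp, the larger one is meant.

How it is judged:
By the outcome, as a careful person would: the job done as asked, in the order asked, and still so for the second after the job is handed in, with the robot touching nothing.
It also fails if it takes over 70 s, if anything falls off the work surface, if the arm or the gripper's body presses on something with over 40 N, if the wrist force passes 120 N, or if a joint passes its speed limit or range.

## Working session

There is one attempt and no reset: what is moved stays moved. The work goes in short steps, Python scripts to look and compute and a tool call to move; the robot and the scene stay as the last step left them, time stands still between calls to the robot, and variables do not carry over. Pictures are saved under pics/ and viewed, at most 10 in all, crops included, and the job is handed in when it is done.

Besides the shell and the picture viewer there is one more tool, called after "Call:" as name([rows], argument=value, ...), one row to a line, values as JSON. send_rows: Moves the arm, as the interface text tells. Its arguments: {"type":"object","properties":{"moves":{"type":"array"},"hand":{"type":"number"},"newtons":{"type":"number"}},"required":["moves"]}

```bash
mkdir -p pics
cat > h.py <<'E'
import numpy as np, cv2
from cell import state, vision, manip
def ray(im,uv):
    K=np.array(im['intrinsics']);R=np.array(im['rotation']);o=np.array(im['origin'])
    d=np.linalg.inv(K)@np.array([uv[0],uv[1],1.]);return o,R@(d/np.linalg.norm(d))
def fray(im,uv):
    K=np.array(im['intrinsics']);R=np.array(im['rotation']);o=np.array(im['origin'])
    a=np.array([(uv[0]-K[0,2])/K[0,0],(uv[1]-K[1,2])/K[1,1]]);t=np.linalg.norm(a)
    d=np.array([*(a/max(t,1e-9)*np.sin(t)),np.cos(t)]);return o,R@d
def onz(r,z):
    o,d=r;return o+d*(z-o[2])/d[2]
def tri(rs):
    A=np.zeros((3,3));b=np.zeros(3)
    for o,d in rs:
        P=np.eye(3)-np.outer(d,d);A+=P;b+=P@o
    X=np.linalg.solve(A,b);return X,[np.linalg.norm((np.eye(3)-np.outer(d,d))@(X-o)) for o,d in rs]
def proj(im,X):
    K=np.array(im['intrinsics']);c=np.array(im['rotation']).T@(np.array(X)-im['origin']);p=K@c;return p[:2]/p[2]
def fproj(im,X):
    K=np.array(im['intrinsics']);c=np.array(im['rotation']).T@(np.array(X)-im['origin'])
    t=np.arctan2(np.hypot(c[0],c[1]),c[2]);n=c[:2]/np.hypot(c[0],c[1])*t
    return np.array([K[0,0]*n[0]+K[0,2],K[1,1]*n[1]+K[1,2]])
def save(im,n,crop=None,s=1):
    p=im['pixels'][:,:,::-1]
    if crop: p=p[crop[1]:crop[3],crop[0]:crop[2]]
    cv2.imwrite('pics/'+n,cv2.resize(p,None,fx=s,fy=s,interpolation=cv2.INTER_CUBIC))
E
python3 - <<'E'
from h import *
np.set_printoptions(precision=3,suppress=True)
for n in ['scene','side','wrist']:
    im=vision.get_image(n); save(im,n+'0.png'); np.save(n+'0.npy',im,allow_pickle=True)
    print(n,im['origin'],im['rotation'],im['intrinsics'])
    for t in ['jar_smalt','clamp','v_block','lever','lever_grip','notch']:
        try:
            for r in vision.outline_of(im,t):
                ys,xs=np.nonzero(r['region']);print(' ',t,round(r['p'],2),r['bbox'],xs.mean().round(1),ys.mean().round(1),len(xs))
        except Exception as e: print(t,e)
E
```

```text
scene [ 0.054 -0.569  0.812] [[ 0.766 -0.449  0.46 ]
 [-0.643 -0.554  0.529]
 [ 0.017 -0.701 -0.713]] [[562.673   0.    319.006]
 [  0.    562.673 243.132]
 [  0.      0.      1.   ]]
  jar_smalt 0.62 [314.8, 247.0, 343.8, 265.6] 329.2 252.6 340
  jar_smalt 0.5 [353.7, 369.0, 396.0, 413.9] 373.8 389.7 1520
  clamp 0.83 [216.7, 242.5, 281.0, 279.0] 245.8 260.1 1471
  clamp 0.76 [304.8, 238.8, 396.8, 303.0] 349.0 271.0 3165
  v_block 0.88 [312.4, 240.4, 343.3, 266.8] 329.0 252.3 417
  v_block 0.76 [221.8, 241.3, 243.0, 258.8] 230.8 249.1 209
  v_block 0.71 [270.8, 166.9, 283.5, 192.3] 275.3 180.3 315
  lever 0.66 [322.4, 251.9, 377.5, 293.0] 351.8 269.4 778
  lever 0.55 [233.8, 246.2, 265.8, 276.8] 248.3 258.6 366
  lever_grip 0.89 [230.5, 246.7, 265.5, 277.1] 247.9 258.9 369
  lever_grip 0.8 [321.3, 251.7, 374.6, 293.2] 351.7 269.8 822
  notch 0.76 [223.2, 240.5, 241.3, 262.7] 229.5 249.9 204
  notch 0.59 [313.9, 244.1, 342.3, 267.1] 328.9 253.1 439
side [0.16  0.407 0.811] [[-0.752 -0.536  0.383]
 [-0.659  0.621 -0.424]
 [-0.01  -0.572 -0.82 ]] [[545.91    0.    316.342]
 [  0.    54
[... 1059 characters left out ...]
smalt 0.57 [157.9, 253.9, 285.0, 308.3] 241.4 286.3 2855
  clamp 0.87 [157.5, 178.8, 307.7, 336.9] 247.0 261.0 12306
  clamp 0.68 [68.7, 75.2, 170.2, 187.6] 123.1 131.9 5747
  v_block 0.95 [207.7, 196.9, 265.3, 240.9] 233.5 219.6 1623
  v_block 0.74 [89.1, 86.8, 123.0, 120.2] 106.6 100.4 630
  lever 0.68 [159.7, 256.3, 283.0, 308.8] 240.4 286.7 2970
  lever 0.63 [66.6, 118.0, 148.9, 176.8] 116.0 142.1 1330
  lever_grip 0.81 [160.7, 255.9, 288.0, 307.7] 241.6 286.5 2833
  notch 0.9 [90.3, 80.7, 126.8, 117.3] 106.6 100.4 682
  notch 0.7 [204.6, 196.0, 261.1, 241.6] 234.0 219.4 1577
  notch 0.5 [144.1, 415.5, 152.7, 425.9] 146.9 419.9 67
  notch 0.36 [227.0, 370.0, 258.3, 410.2] 241.8 389.6 656
```

View pics/scene0.png

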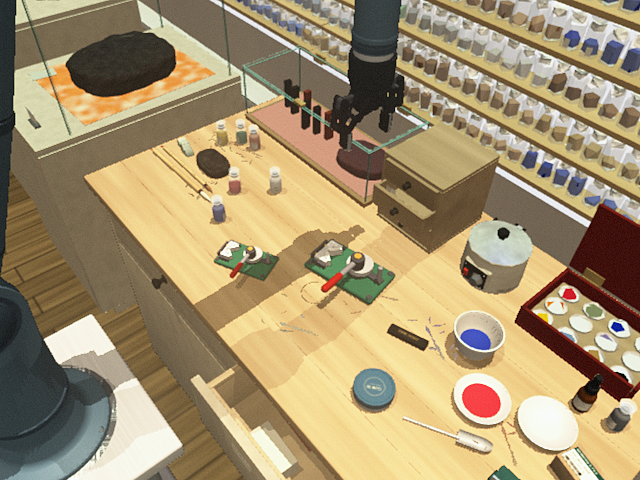

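View pics/side0.png

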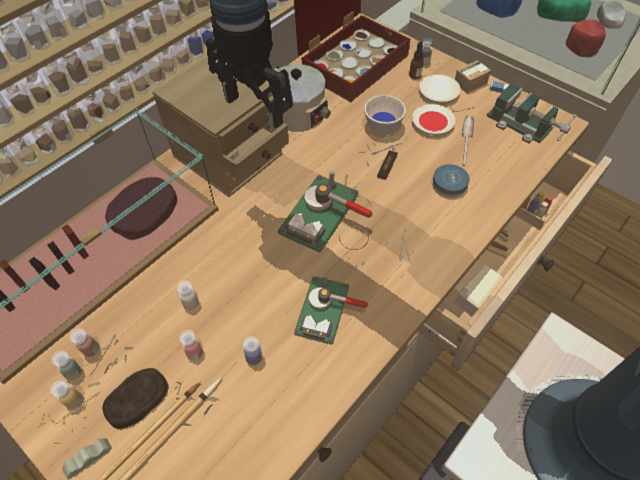

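View pics/wrist0.png

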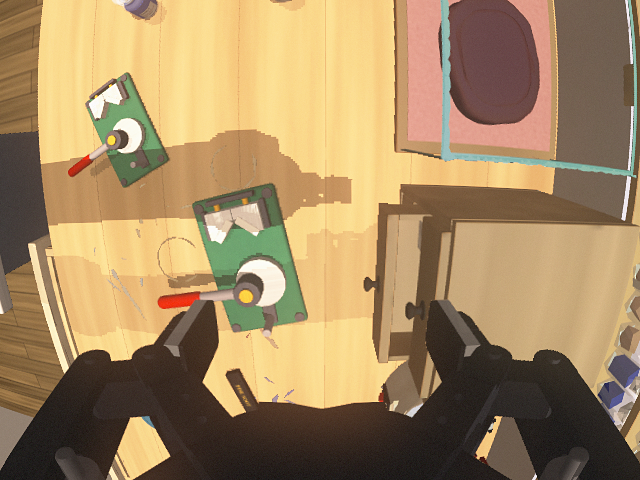

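The scene has several candidates:
- **Blue jars:** the one on the bench at scene (218,208), side (252,350) and wrist (139,7) fits. The small jar in the drawer at side (540,205) and the grey one at scene (620,415) are not blue pigment jars on the bench. The networks' jar hits on the V block and the tin are false.
- **Clamps:** there is a large one at scene (349,271), side (320,212) and wrist (247,261), and a small one at scene (246,260), side (324,310) and wrist (123,132). The larger one is meant.

Next I'll measure both and confirm them in one crop.

```bash
cat > fit.py <<'E'
from h import *
from scipy.optimize import least_squares
def green(im,box):
    h=cv2.cvtColor(im['pixels'],cv2.COLOR_RGB2HSV)
    m=((h[...,0]>50)&(h[...,0]<90)&(h[...,1]>100)).astype(np.uint8)
    k=np.zeros_like(m);l,t,r,b=[int(v) for v in box];k[max(t,0):b,max(l,0):r]=1;m*=k
    n,lab,st,_=cv2.connectedComponentsWithStats(m,connectivity=8)
    m=np.isin(lab,[i for i in range(1,n) if st[i,4]>15]).astype(np.uint8)
    ys,xs=np.nonzero(m);return cv2.convexHull(np.c_[xs,ys].astype(np.float32))
def red(im,box):
    h=cv2.cvtColor(im['pixels'],cv2.COLOR_RGB2HSV);l,t,r,b=[int(v) for v in box]
    m=((h[...,0]<8)|(h[...,0]>172))&(h[...,1]>150)&(h[...,2]>80);k=np.zeros_like(m);k[t:b,l:r]=1
    n,lab,st,c=cv2.connectedComponentsWithStats((m&k).astype(np.uint8));i=1+np.argmax(st[1:,4])
    ys,xs=np.nonzero(lab==i);return np.c_[xs,ys]
B=np.array([[x,y,z] for x in(-.045,.045) for y in(-.062,.093) for z in(0,.012)])
def tf(p,P):
    c,s=np.cos(p[2]),np.sin(p[2]);P=np.atleast_2d(P)
    return np.c_[p[0]+c*P[:,0]-s*P[:,1],p[1]+s*P[:,0]+c*P[:,1],P[:,2]]
def fit(obs,p0):
    # obs: (im,proj,hull): match support functions in 72 directions
    a=np.linspace(0,2*np.pi,72,endpoint=False);D=np.c_[np.cos(a),np.sin(a)]
    def f(p):
        r=[]
        for im,pr,h in obs:
            q=np.array([pr(im,X) for X in tf(p,B)])
            r.append((q@D.T).max(0)-(h[:,0]@D.T).max(0))
        return np.concatenate(r)
    s=least_squares(f,p0,loss='soft_l1',f_scale=1.);
    return s.x,[np.sqrt(np.mean(v**2)) for v in np.split(f(s.x),len(obs))]
E
python3 - <<'E'
from fit import *
np.set_printoptions(precision=4,suppress=True)
I={n:np.load(n+'0.npy',allow_pickle=True).item() for n in['scene','side','wrist']}
box={'scene':[295,230,405,310],'side':[268,165,380,260],'wrist':[180,170,315,345]}
ob=[(I[n],fproj if n=='wrist' else proj,green(I[n],box[n])) for n in I]
c=onz(fray(I['wrist'],(247,261)),.012)
for sel in([0,1,2],[0,1],[2]):
    print(sel,*fit([ob[i] for i in sel],[c[0],c[1],.2]))
p,_=fit(ob,[c[0],c[1],.2])
for n in I:
    r=red(I[n],box[n]);vx,vy,_,_=cv2.fitLine(r.astype(np.float32),cv2.DIST_L2,0,.01,.01).ravel()
    m=r.mean(0);t=(r-m)@[vx,vy]
    e=[onz((fray if n=='wrist' else ray)(I[n],m+k*np.array([vx,vy])),.046) for k in(t.min(),t.max())]
    e=np.array(e);d=e[:,:2]-p[:2];print(n,'handle ends',e.ravel(),'dist',np.linalg.norm(d,axis=1),'ang from -x',np.angle(np.exp(1j*(np.arctan2(d[:,1],d[:,0])-p[2]-np.pi))))
def obj(n,t,near):
    im=vision.get_image(n)
    return im
rs=[];
for n,uv in(('scene',(218,208)),('side',(252,350))):
    im=vision.get_image(n)
    for r in vision.outline_of(im,'jar_smalt')+vision.outline_of(im,'jar_madder'):
        b=r['bbox'];u=((b[0]+b[2])/2,(b[1]+b[3])/2)
        print(n,r['p'],b)
        if np.hypot(u[0]-uv[0],u[1]-uv[1])<15: rs.append(ray(im,u))
print(tri(rs) if len(rs)>1 else [onz(r,.03) for r in rs], [onz(r,.03) for r in rs])
a=cv2.resize(I['scene']['pixels'][185:305,170:400],None,fx=3.4,fy=3.4,interpolation=cv2.INTER_CUBIC)
cv2.imwrite('pics/crop1.png',a[:,:,::-1])
E
```

```text
Traceback (most recent call last):
  File "fit.py", line 28, in fit
    s=least_squares(f,p0,loss='soft_l1',f_scale=1.);
  File "fit.py", line 26, in f
    r.append((q@D.T).max(0)-(h[:,0]@D.T).max(0))
                             ~^^^^^
TypeError: 'NoneType' object is not subscriptable
```

```bash
cat > m1.py <<'E'
from fit import *
np.set_printoptions(precision=4,suppress=True)
I={n:np.load(n+'0.npy',allow_pickle=True).item() for n in['scene','side','wrist']}
for n,uv in(('scene',(318,275)),('side',(297,222)),('wrist',(290,255))):
    print(n,cv2.cvtColor(I[n]['pixels'],cv2.COLOR_RGB2HSV)[uv[1],uv[0]-3:uv[0]+4:2].tolist())
box={'scene':[295,230,405,310],'side':[268,165,380,260],'wrist':[180,170,315,345]}
ob=[(I[n],fproj if n=='wrist' else proj,green(I[n],box[n])) for n in I]
c=onz(fray(I['wrist'],(247,261)),.012)
for sel in([0,1,2],[0,1],[2]):
    print(sel,*fit([ob[i] for i in sel],[c[0],c[1],.2]))
p,_=fit(ob,[c[0],c[1],.2])
for n in I:
    r=red(I[n],box[n]);vx,vy,_,_=cv2.fitLine(r.astype(np.float32),cv2.DIST_L2,0,.01,.01).ravel()
    m=r.mean(0);t=(r-m)@[vx,vy]
    e=[onz((fray if n=='wrist' else ray)(I[n],m+k*np.array([vx,vy])),.046) for k in(t.min(),t.max())]
    e=np.array(e);d=e[:,:2]-p[:2];print(n,'handle ends',e.ravel(),'dist',np.linalg.norm(d,axis=1),'ang from -x',np.angle(np.exp(1j*(np.arctan2(d[:,1],d[:,0])-p[2]-np.pi))))
rs=[];
for n,uv in(('scene',(218,208)),('side',(252,350))):
    im=vision.get_image(n)
    for r in vision.outline_of(im,'jar_smalt')+vision.outline_of(im,'jar_madder'):
        b=r['bbox'];u=((b[0]+b[2])/2,(b[1]+b[3])/2)
        print(n,r['p'],b)
        if np.hypot(u[0]-uv[0],u[1]-uv[1])<15: rs.append(ray(im,u))
print(tri(rs) if len(rs)>1 else '', [onz(r,.03) for r in rs])
a=cv2.resize(I['scene']['pixels'][185:305,170:400],None,fx=3.4,fy=3.4,interpolation=cv2.INTER_CUBIC)
cv2.imwrite('pics/crop1.png',a[:,:,::-1])
E
sed -i 's/h\[...,0\]>50)&(h\[...,0\]<90)&(h\[...,1\]>100)/h[...,0]>45)\&(h[...,0]<95)\&(h[...,1]>70)/; s/    ys,xs=np.nonzero(m);return/    ys,xs=np.nonzero(m);print("green",len(xs));return/' fit.py
python3 m1.py 2>&1 | tail -40
```

```text
scene [[23, 100, 255], [17, 125, 184], [21, 88, 81], [48, 85, 72]]
side [[13, 41, 161], [14, 43, 166], [14, 46, 161], [15, 52, 158]]
wrist [[58, 81, 167], [55, 80, 146], [31, 76, 104], [21, 110, 254]]
green 1304
green 746
green 5077
[0, 1, 2] [ 0.5768 -0.0795  0.2032] [np.float64(4.7348223477680405), np.float64(10.038290977989734), np.float64(6.087075798483916)]
[0, 1] [ 0.5798 -0.0773  0.2469] [np.float64(5.02101957874703), np.float64(10.19225662130134)]
[2] [ 0.5756 -0.08    0.2128] [np.float64(6.117471135443476)]
scene handle ends [ 0.477  -0.0936  0.046   0.5285 -0.0857  0.046 ] dist [0.1008 0.0487] ang from -x [-0.0623 -0.0754]
side handle ends [ 0.5312 -0.0854  0.046   0.4815 -0.0935  0.046 ] dist [0.046  0.0963] ang from -x [-0.0736 -0.0569]
wrist handle ends [ 0.5029 -0.0909  0.046   0.5279 -0.0794  0.046 ] dist [0.0747 0.0489] ang from -x [-0.0494 -0.2054]
scene 0.65 [212.5, 195.0, 227.4, 223.7]
scene 0.76 [231.6, 165.7, 240.2, 191.7]
side 0.9 [240.6, 336.9, 261.2, 367.3]
side 0.65 [182.3, 330.4, 204.8, 361.8]
(array([0.4666, 0.223 , 0.0214]), [np.float64(9.610733305345537e-05), np.float64(9.610733305338171e-05)]) [array([0.462 , 0.2143, 0.03  ]), array([0.4634, 0.225 , 0.03  ])]
```

View pics/crop1.png

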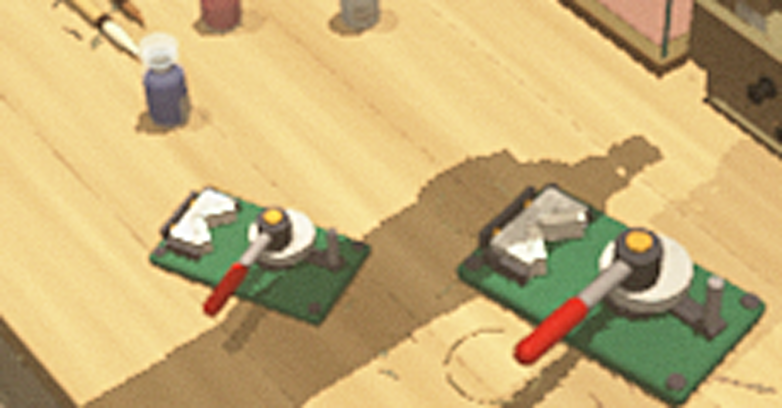

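The crop confirms both choices: the blue jar stands at crop (165,80), and the larger clamp is on the right with its hub at crop (638,255). The lever is open and the stop pin is near crop (715,290). I'll move over the jar for a closer view.

Run:
```python
from h import *
np.set_printoptions(precision=4,suppress=True)
I={n:np.load(n+'0.npy',allow_pickle=True).item() for n in['scene','side','wrist']}
print(onz(ray(I['side'],(193.5,346)),.03),onz(ray(I['scene'],(234,180)),.03),'white',onz(ray(I['side'],(188,296)),.03),'brushtip',onz(ray(I['side'],(218,380)),.005))
s=state();print(s['ee_pos'],s['eef_rot'],s['contact_force'],s['time_s'])
```

```text
[0.5373 0.2759 0.03  ] [0.5379 0.2756 0.03  ] white [0.6104 0.2233 0.03  ] brushtip [0.4788 0.2844 0.005 ]
[0.65 0.   0.25] [[-0.0001  1.      0.    ]
 [ 1.      0.0001 -0.    ]
 [-0.      0.     -1.    ]] [ 0.4215  0.3817 -0.1526] 1.35
```

Call:
send_rows([
  [-1.6,-1.2,0,0,0,-8],
  [-3.0,-2.4,0,0,0,-16],
  [-4.4,-3.6,0,0,0,-24],
  [-5.8,-4.8,0,0,0,-32],
  [-6.1,-5.5,0,0,0,-40],
  [-6.1,-6.0,0,0,0,-48],
  [-6.1,-6.0,0,0,0,-56],
  [-6.1,-6.0,0,0,0,-64],
], hand=-1)

```text
time_s: 2.15
ee_pos: [0.4692, -0.1837, 0.2503]
eef_rot: [[-0.9, 0.435, 0.001], [0.435, 0.9, -0.0], [-0.001, 0.0, -1.0]]
contact_force: [0.3, 0.9, -0.5]
gripper_width: 0.0856
grip_force: 0.0
```

Call:
send_rows([
  [0.7,1.35,0,0,0,7],
  [1.35,2.7,0,0,0,14],
  [2.0,4.0,0,0,0,21],
  [2.65,5.35,0,0,0,28],
  [3.3,6.7,0,0,0,35],
  [4.0,8.0,0,0,0,42],
  [4.6,9.3,0,0,0,49],
  [5.25,10.5,0,0,0,52],
])

```text
time_s: 2.95
ee_pos: [0.4665, 0.1712, 0.2505]
eef_rot: [[-0.205, 0.979, 0.001], [0.979, 0.205, 0.001], [0.0, 0.001, -1.0]]
contact_force: [0.5, 0.2, -0.1]
gripper_width: 0.0853
grip_force: 0.0
```

```bash
cat > jar.py <<'E'
from h import *
import sys
np.set_printoptions(precision=4,suppress=True)
n=sys.argv[1]
im=vision.get_image('wrist');np.save(n+'.npy',im,allow_pickle=True);save(im,n+'.png')
s=state();print(s['ee_pos'],s['time_s'])
for t in ['jar_smalt','jar_madder']:
    for r in vision.outline_of(im,t):
        b=r['bbox'];print(t,round(r['p'],2),b,onz(fray(im,((b[0]+b[2])/2,(b[1]+b[3])/2)),.03))
E
python3 jar.py w1
```

```text
[0.465  0.1805 0.2509] 3.0
jar_smalt 0.75 [315.3, 142.9, 342.0, 174.5] [0.4631 0.2208 0.03  ]
jar_madder 0.92 [404.4, 105.7, 445.2, 133.0] [0.5428 0.2776 0.03  ]
jar_madder 0.74 [316.0, 142.3, 343.8, 175.2] [0.4642 0.221  0.03  ]
```

View pics/w1.png

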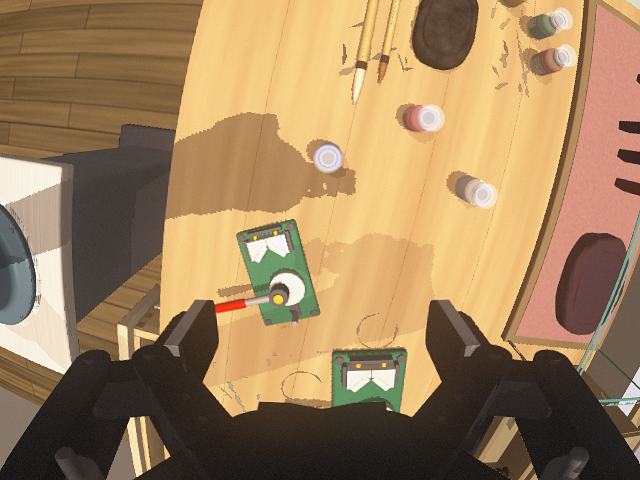

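The view shows the blue jar at (328,158), almost straight below the camera. The pink jar is at (424,118), and the small clamp is next to the large one at (375,375). I'll go down for a second view.

Call:
send_rows([
  [0.2,0,0.9,0,0,0],
  [0.4,0,1.9,0,0,0],
  [0.5,0,2.9,0,0,0],
  [0.5,0,3.6,0,0,0],
  [0.5,0,3.6,0,0,0],
  [0.5,0,3.6,0,0,0],
  [0.5,0,3.6,0,0,0],
  [0.5,0,3.6,0,0,0],
])

```text
time_s: 3.9
ee_pos: [0.4648, 0.184, 0.1437]
eef_rot: [[-0.207, 0.978, 0.003], [0.978, 0.207, 0.001], [0.0, 0.003, -1.0]]
contact_force: [-0.1, -0.4, -0.2]
gripper_width: 0.0853
grip_force: 0.0
```

```bash
python3 jar.py w2
python3 - <<'E'
from h import *
np.set_printoptions(precision=4,suppress=True)
im=np.load('w2.npy',allow_pickle=True).item()
s=state();print(s['ee_pos'],s['eef_rot'],im['origin'])
# fit jar axis using wrist+scene+side via bbox centres of shots
from scipy.optimize import least_squares
im=vision.get_image('wrist');rs=[]
g=vision.outline_of(im,'jar_smalt');
if g:
    m=g[0]['region'].astype(np.uint8);c=max(cv2.findContours(m,0,1)[0],key=cv2.contourArea);print(cv2.boundingRect(c),cv2.minEnclosingCircle(c))
    a=np.linspace(0,2*np.pi,24,endpoint=False);ang=np.linspace(0,2*np.pi,72,endpoint=False);D=np.c_[np.cos(ang),np.sin(ang)]
    P=np.concatenate([np.c_[r*np.cos(a),r*np.sin(a),0*a+z] for r,z in((.0135,0),(.0135,.045),(.012,.061))])
    obs=[(im,fproj,c[:,0])]
    for n in('scene','side'):
        J=vision.get_image(n)
        for r in vision.outline_of(J,'jar_smalt'):
            cc=max(cv2.findContours(r['region'].astype(np.uint8),0,1)[0],key=cv2.contourArea)[:,0]
            if np.linalg.norm(cc.mean(0)-proj(J,[.464,.221,.03]))<15: obs.append((J,proj,cc));break
    def f(p,ob=obs):
        return np.concatenate([(np.array([pr(i,X+[p[0],p[1],p[2]]) for X in P])@D.T).max(0)-(h@D.T).max(0) for i,pr,h in ob])
    for ob in [obs]+[[o] for o in obs]:
        q=least_squares(lambda p:f(p,ob),[.464,.221,0.],loss='soft_l1') if len(ob)>1 else least_squares(lambda p:f([*p,0],ob),[.464,.221])
        print(len(ob),q.x,q.cost)
E
```

```text
[0.4646 0.184  0.1435] 3.95
jar_smalt 0.68 [309.4, 164.0, 351.4, 216.9] [0.4634 0.2203 0.03  ]
jar_madder 0.83 [431.8, 116.9, 497.9, 155.1] [0.5424 0.2762 0.03  ]
[0.4641 0.184  0.143 ] [[-0.2078  0.9782  0.002 ]
 [ 0.9782  0.2078  0.0006]
 [ 0.0002  0.0021 -1.    ]] [0.4497 0.2541 0.2663]
(309, 162, 44, 54) ((330.0, 188.5), 26.80028533935547)
3 [ 0.4621  0.2222 -0.0031] 93.86679659693777
1 [0.4617 0.2229] 19.79882636039768
1 [0.4589 0.2168] 34.960747077750966
1 [0.4635 0.2219] 24.500602143782253
```

The jar fit gives (0.463, 0.2215), standing on the bench. I'll go over it, down, and grip.

Call:
send_rows([
  [0.6,0.1,0,0,0,0],
  [1.23,0.23,0,0,0,0],
  [1.23,0.23,0.8,0,0,0],
  [1.23,0.23,1.6,0,0,0],
  [1.23,0.23,2.4,0,0,0],
  [1.23,0.23,3.0,0,0,0],
  [1.23,0.23,3.37,0,0,0],
  [1.23,0.23,3.37,0,0,0],
])

```text
time_s: 5.15
ee_pos: [0.4612, 0.2207, 0.0393]
eef_rot: [[-0.208, 0.978, -0.003], [0.978, 0.208, -0.002], [-0.001, -0.004, -1.0]]
contact_force: [-0.1, -0.0, 0.8]
gripper_width: 0.0855
grip_force: 0.0
```

Call:
send_rows([
  [0,0,0,0,0,0],
  [0,0,0,0,0,0],
  [0,0,0,0,0,0],
  [0,0,0,0,0,0],
  [0,0,0,0,0,0],
  [0,0,0,0,0,0],
  [0,0,0,0,0,0],
  [0,0,0,0,0,0],
], hand=1, newtons=20)

```text
time_s: 5.95
ee_pos: [0.463, 0.2217, 0.0417]
eef_rot: [[-0.208, 0.978, 0.001], [0.978, 0.208, 0.0], [0.0, 0.001, -1.0]]
contact_force: [-1.3, -0.2, 5.6]
gripper_width: 0.0257
grip_force: 20.3
```

Call:
send_rows([
  [0,0,-0.3,0,0,0],
  [0,0,-0.9,0,0,0],
  [0,0,-1.8,0,0,0],
  [0,0,-2.8,0,0,0],
  [0,0,-3.8,0,0,0],
  [-0.6,0.1,-4.8,0,0,0],
  [-1.5,0.3,-5.6,0,0,0],
  [-2.5,0.6,-6,0,0,0],
])

```text
time_s: 6.75
ee_pos: [0.4964, 0.1525, 0.2238]
eef_rot: [[-0.211, 0.978, 0.004], [0.978, 0.211, 0.002], [0.001, 0.004, -1.0]]
contact_force: [0.7, 0.3, 0.0]
gripper_width: 0.0256
grip_force: 19.9
```

Call:
send_rows([
  [-1.0,0.2,0,0,0,0],
  [-2.1,0.45,0,0,0,0],
  [-3.2,0.7,0,0,0,0],
  [-4.3,1.0,0,0,0,0],
  [-5.4,1.25,0,0,0,0],
  [-6.4,1.5,0,0,0,0],
  [-7.0,1.65,0,0,0,0],
  [-7.2,1.65,0,0,0,0],
])

```text
time_s: 7.55
ee_pos: [0.5892, -0.0526, 0.2206]
eef_rot: [[-0.203, 0.979, -0.0], [0.979, 0.203, -0.001], [-0.001, -0.001, -1.0]]
contact_force: [0.5, -0.7, -0.4]
gripper_width: 0.0256
grip_force: 19.9
```

Call:
send_rows([
  [0,0,0,0,0,0],
  [0,0,0,0,0,0],
  [0,0,0,0,0,0],
  [0,0,0,0,0,0],
  [0,0,0,0,0,0],
  [0,0,0,0,0,0],
  [0,0,0,0,0,0],
  [0,0,0,0,0,0],
])

```text
time_s: 8.35
ee_pos: [0.589, -0.0492, 0.2209]
eef_rot: [[-0.208, 0.978, 0.0], [0.978, 0.208, 0.0], [0.0, 0.0, -1.0]]
contact_force: [0.2, 0.1, -1.2]
gripper_width: 0.0255
grip_force: 19.9
```

Run:
```python
from h import *
im=vision.get_image('wrist');np.save('w3.npy',im,allow_pickle=True);save(im,'w3.png')
for t in ['clamp','v_block','lever','jar_smalt']:
    for r in vision.outline_of(im,t): print(t,r['p'],r['bbox'])
s=state();print(s['ee_pos'],s['time_s'],s['gripper_width'],s['contact_force'])
```

```text
clamp 0.93 [188.1, 135.0, 353.4, 296.7]
clamp 0.82 [113.0, 0.0, 237.7, 102.6]
v_block 0.78 [268.4, 143.0, 334.5, 186.0]
v_block 0.59 [161.3, 0.7, 204.3, 25.1]
lever 0.97 [189.6, 216.9, 342.3, 265.5]
lever 0.75 [115.0, 28.2, 221.3, 77.6]
jar_smalt 0.65 [286.5, 260.7, 359.4, 383.6]
[ 0.58900707 -0.04927127  0.22083212] 8.6 0.025695617822197585 [-0.49549261  0.29351155 -1.13685638]
```

View pics/w3.png

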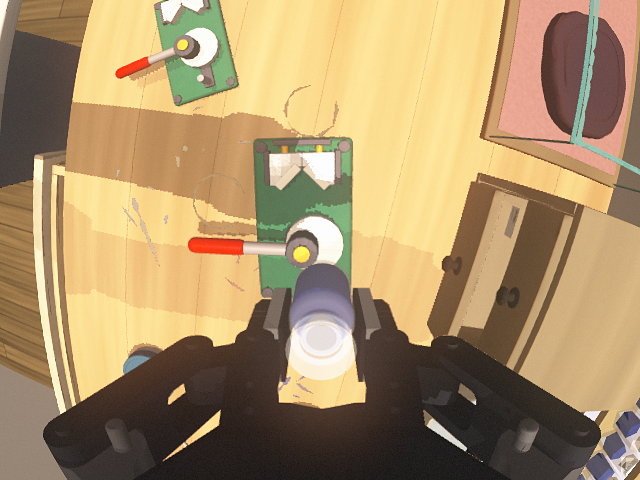

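The jar is held upright between the pads at (322,320). The clamp is in clear view: plate corners at (254,139) and (352,139), V apex near (303,166), hub cap at (302,254), handle tip at (189,244). Next I'll work out the clamp pose from this view.

Run:
```python
from fit import *
np.set_printoptions(precision=4,suppress=True)
im=np.load('w3.npy',allow_pickle=True).item()
print(im['origin'])
h=cv2.cvtColor(im['pixels'],cv2.COLOR_RGB2HSV)
g=(h[...,0]>45)&(h[...,0]<95)&(h[...,1]>70)
L=[];R=[]
for v in range(160,285,5):
    xs=np.nonzero(g[v,240:370])[0]+240
    if len(xs)>5: L.append(onz(fray(im,(xs.min(),v)),.012));
    if v<225 and len(xs)>5: R.append(onz(fray(im,(xs.max()+1,v)),.012))
T=[onz(fray(im,(u,np.nonzero(g[125:160,u])[0].min()+125)),.012) for u in list(range(268,340,6)) if g[125:160,u].any()]
for n,E in(('L',L),('R',R),('T',T)):
    E=np.array(E)[:,:2].astype(np.float32);l=cv2.fitLine(E,cv2.DIST_HUBER,0,.001,.001).ravel();print(n,len(E),l,np.degrees(np.arctan2(l[1],l[0])),np.abs((E-l[2:])@[-l[1],l[0]]).mean())
y=(h[...,0]>18)&(h[...,0]<35)&(h[...,1]>180);k=np.zeros_like(y);k[240:268,288:318]=1
ys,xs=np.nonzero(y&k);c=(xs.mean(),ys.mean());print('cap',c,len(xs),onz(fray(im,c),.058))
S=np.load('scene0.npy',allow_pickle=True).item();D=np.load('side0.npy',allow_pickle=True).item()
rs=[fray(im,c)]
for J,b in((S,(345,250,375,270)),(D,(310,170,345,205))):
    q=cv2.cvtColor(J['pixels'],cv2.COLOR_RGB2HSV);y=(q[...,0]>12)&(q[...,0]<32)&(q[...,1]>170)&(q[...,2]>100);k=np.zeros_like(y);k[b[1]:b[3],b[0]:b[2]]=1
    n,lab,st,ce=cv2.connectedComponentsWithStats((y&k).astype(np.uint8));
    if n>1: i=1+np.argmax(st[1:,4]);print(ce[i],st[i,4]);rs.append(ray(J,ce[i]))
print(tri(rs));print([onz(r,.058) for r in rs])
w=(h[...,1]<60)&(h[...,2]>140)
for u in range(268,340,4):
    v=np.nonzero(w[140:200,u])[0];print(u,v.min()+140 if len(v) else 0,v.max()+140 if len(v) else 0,end=' | ')
r=red(im,[180,225,245,262]);vx,vy,_,_=cv2.fitLine(r.astype(np.float32),cv2.DIST_L2,0,.01,.01).ravel();m=r.mean(0);t=(r-m)@[vx,vy]
print('\nhandle',[onz(fray(im,m+k*np.array([vx,vy])),.046) for k in(t.min(),t.max())])
save(im,'w3c.png',(235,120,375,300),4) if 0 else None
cv2.imwrite('pics/w3c.png',cv2.resize(im['pixels'][125:275,180:370,::-1],None,fx=4,fy=4,interpolation=cv2.INTER_CUBIC))
```

```text
[0.5742 0.0211 0.3435]
L 25 [ 0.2137 -0.9769  0.5302 -0.0595] -77.659164 0.0066453423
R 13 [ 0.1995 -0.9799  0.607  -0.0261] -78.49142 0.013207833
T 8 [0.9639 0.2664 0.5569 0.0077] 15.451568 0.0015337107
cap (np.float64(300.6), np.float64(256.0)) 5 [ 0.5776 -0.0775  0.058 ]
[357.3448 255.7241] 29
(array([ 0.5769, -0.0779,  0.0551]), [np.float64(0.000980704339238127), np.float64(0.0009807043392383306)])
[array([ 0.5776, -0.0775,  0.058 ]), array([ 0.5739, -0.0794,  0.058 ])]
268 0 0 | 272 154 185 | 276 154 184 | 280 154 188 | 284 153 185 | 288 154 180 | 292 154 177 | 296 154 172 | 300 140 166 | 304 140 171 | 308 140 172 | 312 140 177 | 316 140 180 | 320 140 185 | 324 140 187 | 328 140 184 | 332 152 184 | 336 151 176 | 
handle [array([ 0.4786, -0.0922,  0.046 ]), array([ 0.5283, -0.084 ,  0.046 ])]
```

View pics/w3c.png

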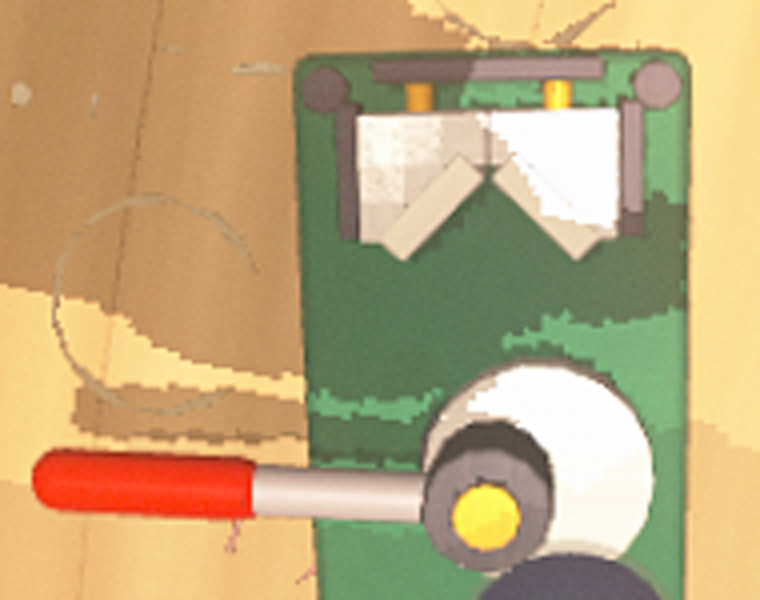

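Run:
```python
from fit import *
np.set_printoptions(precision=4,suppress=True)
im=np.load('w3.npy',allow_pickle=True).item()
P=lambda u,v,z:onz(fray(im,(180+u/4-.4,125+v/4-.4)),z)
L=[P(297,75,.012),P(304,240,.012),P(321,590,.012)];R=[P(690.5,75,.012),P(691,240,.012),P(688,590,.012)]
T=[P(310,53,.012),P(490,50,.012),P(680,51,.012)]
for n,E in(('L',L),('R',R),('T',T)):
    d=E[-1]-E[0];print(n,np.array(E)[:,:2].ravel(),np.degrees(np.arctan2(d[1],d[0])))
cap=P(487,518,.058);print('cap',cap)
print('apex bottom',P(488,185,.012),'Vtips bottom',P(405,262,.012),P(577,262,.012),'top back',P(358,115,.028),P(618,110,.028))
print('screws',P(325,88,.013),P(657,85,.013))
# fit pose to L,R,T lines + cap
def f(p):
    c,s=np.cos(p[2]),np.sin(p[2]);q=lambda X:np.array([[c,s],[-s,c]])@(X[:2]-p[:2])
    return np.r_[[q(X)[0]+.045 for X in L],[q(X)[0]-.045 for X in R],[q(X)[1]-.093 for X in T],2*q(cap)]*1000
s=least_squares(f,[.577,-.078,.2]);print(s.x,np.degrees(s.x[2]),s.fun)
p=s.x;print('notch',tf(p,[0,.0475,.012]),'notch-3',tf(p,[0,.0445,.012]))
c,sn=np.cos(p[2]),np.sin(p[2])
for n,X in(('apexb',P(488,185,.012)),('tip',P(405,262,.012)),('tip',P(577,262,.012)),('tb',P(358,115,.028)),('tb',P(618,110,.028)),('handle',P(35,480,.046)),('handle',P(250,488,.046))):
    d=X[:2]-p[:2];print(n,c*d[0]+sn*d[1],-sn*d[0]+c*d[1])
```

```text
L [ 0.5165  0.0014  0.5249 -0.0351  0.5427 -0.1178] -77.627479144404
R [ 0.6023  0.0189  0.6105 -0.0174  0.6291 -0.0992] -77.2194825877563
T [0.5185 0.0068 0.5578 0.015  0.5988 0.0236] 11.783897818042313
cap [ 0.5779 -0.0757  0.058 ]
apex bottom [ 0.5635 -0.0147  0.012 ] Vtips bottom [ 0.5485 -0.0356  0.012 ] [ 0.5865 -0.0277  0.012 ] top back [ 0.5339 -0.0036  0.028 ] [0.5876 0.0084 0.028 ]
screws [ 0.5235 -0.0002  0.013 ] [0.5954 0.0151 0.013 ]
[ 0.5782 -0.0757  0.2143] 12.276864693882532 [ 1.1198  1.5376  1.3236 -1.3997 -1.0198 -0.3353  0.3329 -0.0296 -0.3731
 -0.6131  0.0349]
notch [[ 0.5681 -0.0293  0.012 ]] notch-3 [[ 0.5688 -0.0322  0.012 ]]
apexb -0.0014354917305623351 0.06273995011447928
tip -0.020478220274723 0.04551343112300775
tip 0.01833983586300885 0.045138903626483116
tb -0.028012923845380504 0.07982984095507659
tb 0.027025083459197356 0.08015738814058788
handle -0.10049704354033234 0.004719955628565104
handle -0.051591075964911 0.0028116286285784237
```

The clamp fit gives the pivot at about (0.5777, -0.0758) with a yaw of 12.2°. I'll set the jar down about 3.5 mm before home, at (0.5684, -0.0328). First I'll go above it.

Call:
send_rows([
  [0.3,-0.25,0.3,0,0,0],
  [0.68,-0.56,0.9,0,0,0],
  [0.68,-0.56,1.7,0,0,0],
  [0.68,-0.56,2.5,0,0,0],
  [0.68,-0.56,3.1,0,0,0],
  [0.68,-0.56,3.3,0,0,0],
  [0.68,-0.56,3.3,0,0,0],
  [0.68,-0.56,3.3,0,0,0],
])

```text
time_s: 9.4
ee_pos: [0.5692, -0.0328, 0.1228]
eef_rot: [[-0.208, 0.978, 0.002], [0.978, 0.208, 0.0], [-0.0, 0.002, -1.0]]
contact_force: [0.7, -0.1, 0.3]
gripper_width: 0.0255
grip_force: 19.9
```

Run:
```python
from fit import *
np.set_printoptions(precision=4,suppress=True)
s=state();e=np.array(s['ee_pos']);print(e,s['eef_rot'][:2],s['contact_force'],s['time_s'])
im=[vision.get_image(n) for n in('wrist','scene','side')]
A=np.linspace(0,2*np.pi,24,endpoint=False);D=np.c_[np.cos(A),np.sin(A)]
for J,pr in zip(im,(fproj,proj,proj)):
    for r in vision.outline_of(J,'jar_smalt'):
        b=r['bbox'];q=np.array([pr(J,e+[.0135*np.cos(a),.0135*np.sin(a),z]) for a in A for z in(-.042,.003,.019)])
        print(round(r['p'],2),np.array(b),'expected',q.min(0),q.max(0))
J=im[0];cv2.imwrite('pics/w4.png',cv2.resize(J['pixels'][80:480,160:480,::-1],None,fx=1.5,fy=1.5))
S=im[2];cv2.imwrite('pics/s4.png',cv2.resize(S['pixels'][150:280,240:400,::-1],None,fx=4,fy=4,interpolation=cv2.INTER_CUBIC))
```

```text
[ 0.5692 -0.0328  0.1228] [[-0.2079  0.9782  0.0017]
 [ 0.9782  0.2079  0.    ]] [ 0.7355 -0.1482  0.3384] 9.4
0.77 [286.2 259.8 355.4 381.5] expected [281.2089 260.7287] [361.7582 390.1537]
0.78 [333.3 210.2 348.9 239.2] expected [331.9748 204.7541] [348.3008 239.3743]
0.95 [303.  168.1 319.  201. ] expected [301.4419 166.9066] [318.2111 202.9037]
```

View pics/w4.png

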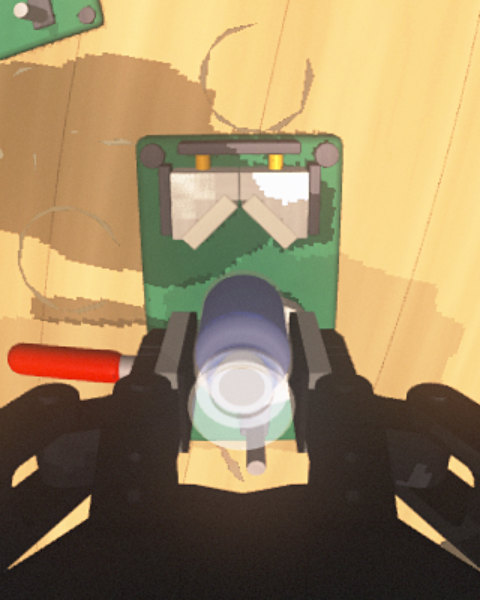

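The jar sits upright in the hand and is lined up sideways with the V apex at crop (239,202). I'll recheck the clamp pose from this closer view.

Run:
```python
from fit import *
np.set_printoptions(precision=4,suppress=True)
im=vision.get_image('wrist');print(state()['ee_pos'])
P=lambda u,v,z:onz(fray(im,(160+u/1.5-.2,80+v/1.5-.2)),z)
L=[P(136.5,150,.012),P(140,220,.012),P(147,320,.012)];R=[P(342,150,.012),P(341,220,.012),P(340,270,.012)]
T=[P(150,135,.012),P(240,134,.012),P(330,135,.012)]
def f(p):
    c,s=np.cos(p[2]),np.sin(p[2]);q=lambda X:np.array([[c,s],[-s,c]])@(X[:2]-p[:2])
    return np.r_[[q(X)[0]+.045 for X in L],[q(X)[0]-.045 for X in R],[q(X)[1]-.093 for X in T]]*1000
s=least_squares(f,[.577,-.078,.2]);print(s.x,np.degrees(s.x[2]),s.fun)
p=s.x;c,sn=np.cos(p[2]),np.sin(p[2])
for n,X in(('apexb',P(239,204,.012)),('tip',P(190,249,.012)),('tip',P(292,249,.012)),('tb',P(171,171,.028)),('tb',P(310,171,.028)),('jar',np.array(state()['ee_pos']))):
    d=X[:2]-p[:2];print(n,c*d[0]+sn*d[1],-sn*d[0]+c*d[1])
```

```text
[ 0.5688 -0.0328  0.1225]
[ 0.5779 -0.0751  0.2217] 12.704473962639751 [ 1.2449  1.1383  1.0453 -1.5355 -1.1643 -0.7287  0.4905  0.0218 -0.5123]
apexb -0.0005392512608681371 0.06295889979965351
tip -0.02235957305957159 0.043045347354828664
tip 0.022449780377505196 0.042471940670217
tb -0.027141534461554047 0.08037270183076901
tb 0.02787389180127469 0.07965718356883907
jar 0.00042780659775761357 0.04326934664026698
```

Call:
send_rows([
  [0.04,0,0.3,0,0,0],
  [0.04,0,0.8,0,0,0],
  [0.04,0,1.3,0,0,0],
  [0.04,0,1.7,0,0,0],
  [0.04,0,2.0,0,0,0],
  [0.04,0,2.1,0,0,0],
  [0.04,0,2.1,0,0,0],
  [0.04,0,2.1,0,0,0],
])

```text
time_s: 10.55
ee_pos: [0.5683, -0.0315, 0.0591]
eef_rot: [[-0.208, 0.978, 0.0], [0.978, 0.208, 0.0], [0.0, 0.0, -1.0]]
contact_force: [-0.2, -0.8, -1.2]
gripper_width: 0.0258
grip_force: 19.9
```

5 mm remain. I'll go slowly and stop just above contact.

Call:
send_rows([
  [0,0,0.04,0,0,0],
  [0,0,0.07,0,0,0],
  [0,0,0.1,0,0,0],
  [0,0,0.12,0,0,0],
  [0,0,0.14,0,0,0],
  [0,0,0.15,0,0,0],
  [0,0,0.15,0,0,0],
  [0,0,0.15,0,0,0],
])

```text
time_s: 11.35
ee_pos: [0.5681, -0.0315, 0.0544]
eef_rot: [[-0.208, 0.978, 0.0], [0.978, 0.208, 0.0], [0.0, 0.0, -1.0]]
contact_force: [0.0, -0.0, -0.3]
gripper_width: 0.0254
grip_force: 19.9
```

Call:
send_rows([
  [0,0,0.01,0,0,0],
  [0,0,0.015,0,0,0],
  [0,0,0.02,0,0,0],
  [0,0,0.025,0,0,0],
  [0,0,0.03,0,0,0],
  [0,0,0.03,0,0,0],
  [0,0,0.03,0,0,0],
  [0,0,0.03,0,0,0],
])

```text
time_s: 12.15
ee_pos: [0.5682, -0.0316, 0.0538]
eef_rot: [[-0.208, 0.978, 0.0], [0.978, 0.208, -0.0], [-0.0, 0.0, -1.0]]
contact_force: [-2.1, 0.5, 4.3]
gripper_width: 0.0256
grip_force: 20.2
```

The jar has touched down with 4 N. I'll open part way.

Call:
send_rows([
  [0,0,0,0,0,0],
  [0,0,0,0,0,0],
  [0,0,0,0,0,0],
  [0,0,0,0,0,0],
  [0,0,0,0,0,0],
  [0,0,-0.1,0,0,0],
  [0,0,-0.3,0,0,0],
  [0,0,-0.6,0,0,0],
], hand=-0.1)

```text
time_s: 12.95
ee_pos: [0.5677, -0.0315, 0.0717]
eef_rot: [[-0.208, 0.978, -0.001], [0.978, 0.208, 0.0], [0.0, -0.001, -1.0]]
contact_force: [-0.2, 1.0, 0.1]
gripper_width: 0.0469
grip_force: 0.0
```

Call:
send_rows([
  [0,0,-0.4,0,0,0],
  [0,0,-1,0,0,0],
  [0,0,-1.8,0,0,0],
  [0,0,-2.4,0,0,0],
  [0,0,-2.8,0,0,0],
  [0,0,-3.0,0,0,0],
  [0,0,-3.0,0,0,0],
  [0,0,-3.0,0,0,0],
])

```text
time_s: 13.75
ee_pos: [0.5674, -0.0315, 0.1608]
eef_rot: [[-0.208, 0.978, -0.001], [0.978, 0.208, 0.0], [0.0, -0.001, -1.0]]
contact_force: [-0.1, 0.2, -0.2]
gripper_width: 0.047
grip_force: 0.0
```

Run:
```python
from fit import *
np.set_printoptions(precision=4,suppress=True)
s=state();print(s['ee_pos'],s['time_s'],s['gripper_width'])
im=vision.get_image('wrist')
for t in('jar_smalt','lever'):
    for r in vision.outline_of(im,t): print(t,r['p'],r['bbox'])
A=np.linspace(0,2*np.pi,24,endpoint=False)
for c in([.5682,-.0316],):
    q=np.array([fproj(im,[c[0]+r*np.cos(a),c[1]+r*np.sin(a),z]) for a in A for r,z in((.0135,.012),(.0135,.057),(.012,.073))]);print(q.min(0),q.max(0))
cv2.imwrite('pics/w5.png',cv2.resize(im['pixels'][60:400,130:530,::-1],None,fx=1.7,fy=1.7))
```

```text
[ 0.5674 -0.0315  0.1608] 13.75 0.04697681582303313
jar_smalt 0.57 [302.7, 213.0, 342.1, 274.9]
lever 0.79 [94.4, 31.6, 224.7, 93.7]
lever 0.61 [187.2, 259.9, 366.3, 327.5]
lever 0.38 [258.7, 392.6, 268.4, 402.5]
[301.7526 213.1234] [343.8831 275.3091]
```

View pics/w5.png

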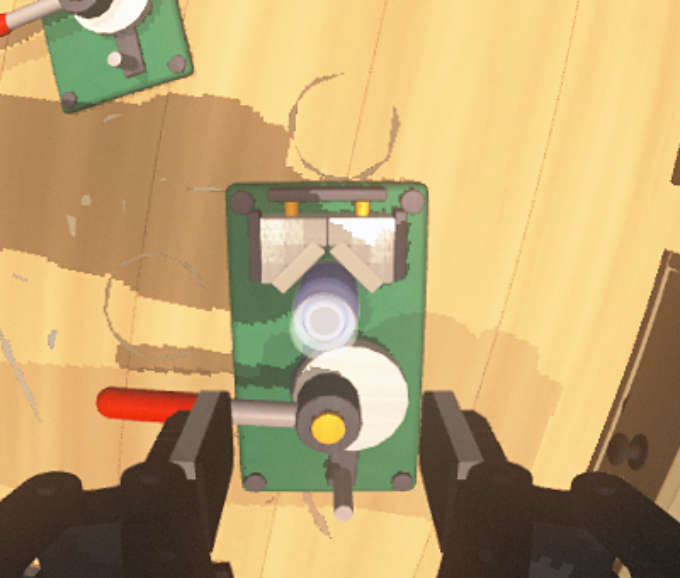

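The jar stands upright between the cam and the V at crop (325,318), and the lever is still open. I'll close the fingers and go to the back side of the handle.

Call:
send_rows([
  [-0.1,-0.6,0,0,0,0],
  [-0.2,-1.4,0,0,0,0],
  [-0.39,-2.2,0,0,0,0],
  [-0.39,-2.47,0,0,0,0],
  [-0.39,-2.47,0.5,0,0,0],
  [-0.39,-2.47,1.3,0,0,0],
  [-0.39,-2.47,1.9,0,0,0],
  [-0.39,-2.47,2.2,0,0,0],
], hand=1)

```text
time_s: 14.7
ee_pos: [0.4972, -0.0578, 0.0936]
eef_rot: [[-0.208, 0.978, -0.003], [0.978, 0.208, 0.001], [0.001, -0.003, -1.0]]
contact_force: [0.4, -0.4, 0.2]
gripper_width: 0.0004
grip_force: 0.0
```

Call:
send_rows([
  [0,0,0.4,0,0,0],
  [0,0,0.8,0,0,0],
  [0,0,1.1,0,0,0],
  [0,0,1.35,0,0,0],
  [0,0,1.48,0,0,0],
  [0,0,1.48,0,0,0],
  [0,0,1.48,0,0,0],
  [0,0,1.48,0,0,0],
])

```text
time_s: 15.5
ee_pos: [0.4986, -0.0585, 0.0516]
eef_rot: [[-0.208, 0.978, 0.001], [0.978, 0.208, -0.0], [-0.0, 0.001, -1.0]]
contact_force: [-0.2, 0.2, 0.9]
gripper_width: -0.0002
grip_force: 0.0
```

```bash
cat > arc.py <<'E'
# usage: arc.py off th1 th2 ... : rows (tool units, deg) from the present pose to TCP(theta), lever angle in rad
from h import *
import sys
np.set_printoptions(precision=3,suppress=True)
P=np.array([.5778,-.0755]);Y=.2143
s=state();e=np.array(s['ee_pos']);R=np.array(s['eef_rot']);print('now',e,s['time_s'],s['gripper_width'],s['contact_force'])
u=lambda a:np.array([np.cos(a),np.sin(a)])
yaw=np.arctan2(-R[0,0],R[1,0]); x=e[:2]-P
th=yaw-Y; print('tool theta',th,'along lever',x@u(Y+np.pi+th),'behind',-x@u(Y+1.5*np.pi+th)*1000)
off=float(sys.argv[1])/1000
for t in map(float,sys.argv[2:]):
    T=P+.075*u(Y+np.pi+t)-off*u(Y+1.5*np.pi+t)
    d=R.T@np.r_[T-e[:2],.050-e[2]]/.03
    print(t,d,'turn',np.degrees(yaw-Y-t))
E
python3 arc.py 18 -.04 0 .05 .1 .15 .2 .25 .3
```

```text
now [ 0.499 -0.058  0.052] 15.5 -0.00018399473212684332 [-0.217  0.229  0.92 ]
tool theta -0.004907171106993374 along lever 0.07397335613651775 behind 33.10395743107579
-0.04 [-0.416 -0.012  0.053] turn 2.0106709867440324
0.0 [-0.516 -0.037  0.053] turn -0.2811601937792605
0.05 [-0.642 -0.063  0.053] turn -3.145949169433377
0.1 [-0.769 -0.083  0.053] turn -6.010738145087493
0.15 [-0.896 -0.097  0.053] turn -8.875527120741609
0.2 [-1.025 -0.104  0.053] turn -11.740316096395725
0.25 [-1.153 -0.105  0.053] turn -14.60510507204984
0.3 [-1.282 -0.099  0.053] turn -17.46989404770396
```

Call:
send_rows([
  [-0.2,0,0,0,0,0],
  [-0.36,-0.01,0.05,0,0,0],
  [-0.46,-0.03,0.05,0,0,0],
  [-0.56,-0.05,0.05,0,0,-1.5],
  [-0.67,-0.07,0.05,0,0,-4],
  [-0.8,-0.09,0.05,0,0,-6.5],
  [-0.92,-0.1,0.05,0,0,-9.5],
  [-1.03,-0.1,0.05,0,0,-11.7],
])

```text
time_s: 16.3
ee_pos: [0.5014, -0.0878, 0.0497]
eef_rot: [[-0.406, 0.914, -0.001], [0.914, 0.406, 0.002], [0.002, -0.0, -1.0]]
contact_force: [-0.5, 3.3, 2.3]
gripper_width: 0.0001
grip_force: 2.1
```

```bash
python3 arc.py 18 .25 .3 .35 .4 .5 .6 .7 .8
```

```text
now [ 0.501 -0.088  0.05 ] 16.3 7.218203960121545e-05 [-0.534  3.267  2.344]
tool theta 0.20351548845424816 along lever 0.07483829048916435 behind 19.81858658548785
0.25 [-0.177 -0.031 -0.011] turn -2.663366324298727
0.3 [-0.304 -0.052 -0.011] turn -5.528155299952842
0.35 [-0.432 -0.066 -0.011] turn -8.392944275606958
0.4 [-0.56  -0.074 -0.012] turn -11.257733251261076
0.5 [-0.817 -0.072 -0.012] turn -16.98731120256931
0.6 [-1.073 -0.043 -0.013] turn -22.71688915387754
0.7 [-1.324  0.011 -0.013] turn -28.44646710518577
0.8 [-1.569  0.089 -0.014] turn -34.176045056494004
```

Call:
send_rows([
  [-0.12,-0.02,0,0,0,-2.7],
  [-0.25,-0.04,0,0,0,-5.5],
  [-0.37,-0.06,0,0,0,-8.4],
  [-0.5,-0.07,0,0,0,-11.3],
  [-0.63,-0.07,0,0,0,-14.1],
  [-0.76,-0.07,0,0,0,-17],
  [-0.89,-0.06,0,0,0,-19.8],
  [-1.02,-0.04,0,0,0,-22.7],
])

```text
time_s: 17.1
ee_pos: [0.5112, -0.1165, 0.0493]
eef_rot: [[-0.727, 0.687, -0.004], [0.687, 0.727, 0.002], [0.004, -0.001, -1.0]]
contact_force: [-2.1, 4.2, 1.7]
gripper_width: -0.0
grip_force: 2.2
```

```bash
python3 arc.py 18 .65 .7 .75 .8 .85 .9 .95 1.0
```

```text
now [ 0.511 -0.116  0.049] 17.1 -3.848843955938005e-05 [-2.074  4.177  1.68 ]
tool theta 0.5996821676934827 along lever 0.07550977956325591 behind 20.287629754639003
0.65 [-0.203 -0.01  -0.026] turn -2.8829994254104667
0.7 [-0.33  -0.031 -0.026] turn -5.747788401064579
0.75 [-0.457 -0.045 -0.027] turn -8.612577376718697
0.8 [-0.586 -0.052 -0.027] turn -11.477366352372817
0.85 [-0.714 -0.054 -0.028] turn -14.342155328026928
0.9 [-0.843 -0.049 -0.028] turn -17.20694430368105
0.95 [-0.971 -0.037 -0.029] turn -20.07173327933516
1.0 [-1.098 -0.019 -0.029] turn -22.936522254989278
```

Call:
send_rows([
  [-0.13,-0.01,0,0,0,-2.9],
  [-0.26,-0.03,0,0,0,-5.7],
  [-0.39,-0.04,0,0,0,-8.6],
  [-0.51,-0.05,0,0,0,-11.5],
  [-0.64,-0.05,0,0,0,-14.3],
  [-0.77,-0.05,0,0,0,-17.2],
  [-0.9,-0.04,0,0,0,-20.1],
  [-1.03,-0.02,0,0,0,-22.9],
])

```text
time_s: 17.9
ee_pos: [0.5317, -0.1393, 0.0487]
eef_rot: [[-0.937, 0.351, -0.007], [0.351, 0.937, 0.001], [0.007, -0.002, -1.0]]
contact_force: [-3.6, 2.0, 2.6]
gripper_width: 0.0003
grip_force: 2.2
```

```bash
python3 arc.py 18 1.05 1.1 1.15 1.2 1.25 1.28 1.3 1.32
```

```text
now [ 0.532 -0.139  0.049] 17.9 0.00030371119808999636 [-3.587  1.981  2.611]
tool theta 0.9983028752184064 along lever 0.07591992433414353 behind 20.79369653035563
1.05 [-0.223  0.003 -0.043] turn -2.9620270629464915
1.1 [-0.35  -0.017 -0.044] turn -5.82681603860061
1.15 [-0.478 -0.031 -0.045] turn -8.691605014254716
1.2 [-0.606 -0.039 -0.046] turn -11.556393989908834
1.25 [-0.734 -0.04  -0.047] turn -14.421182965562954
1.28 [-0.811 -0.038 -0.047] turn -16.140056350955426
1.3 [-0.863 -0.035 -0.047] turn -17.28597194121707
1.32 [-0.914 -0.031 -0.048] turn -18.43188753147872
```

Call:
send_rows([
  [-0.12,0,0,0,0,-2.6],
  [-0.23,-0.01,-0.01,0,0,-5.1],
  [-0.33,-0.02,-0.02,0,0,-7.4],
  [-0.42,-0.03,-0.03,0,0,-9.4],
  [-0.5,-0.03,-0.03,0,0,-11.2],
  [-0.57,-0.03,-0.03,0,0,-12.8],
  [-0.63,-0.03,-0.03,0,0,-14],
  [-0.66,-0.03,-0.03,0,0,-14.4],
])

```text
time_s: 18.7
ee_pos: [0.5504, -0.1488, 0.0491]
eef_rot: [[-0.994, 0.11, -0.005], [0.11, 0.994, -0.001], [0.005, -0.001, -1.0]]
contact_force: [-4.1, -1.8, -2.4]
gripper_width: 0.0001
grip_force: 2.3
```

```bash
python3 arc.py 18 1.3 1.35 1.4
```

```text
now [ 0.55  -0.149  0.049] 18.7 9.367362756210826e-05 [-4.104 -1.786 -2.412]
tool theta 1.246354271758169 along lever 0.07591672085389686 behind 19.221011583741657
1.3 [-0.175  0.002 -0.031] turn -3.0736738171626827
1.35 [-0.302 -0.018 -0.032] turn -5.938462792816801
1.4 [-0.43  -0.032 -0.032] turn -8.803251768470908
```

Call:
send_rows([
  [-0.03,0,0,0,0,-0.5],
  [-0.05,-0.01,0,0,0,-1],
  [-0.07,-0.01,0,0,0,-1.5],
  [-0.09,-0.02,0,0,0,-2],
  [-0.11,-0.02,0,0,0,-2.4],
  [-0.13,-0.02,0,0,0,-2.8],
  [-0.14,-0.02,0,0,0,-3],
  [-0.15,-0.02,0,0,0,-3.2],
])

```text
time_s: 19.5
ee_pos: [0.5552, -0.15, 0.0493]
eef_rot: [[-0.998, 0.055, -0.004], [0.055, 0.999, -0.001], [0.004, -0.001, -1.0]]
contact_force: [-4.7, -2.0, -2.2]
gripper_width: -0.0
grip_force: 2.3
```

Call:
send_rows([
  [-0.01,0,0,0,0,-0.2],
  [-0.02,0,0,0,0,-0.4],
  [-0.03,-0.01,0,0,0,-0.7],
  [-0.04,-0.01,0,0,0,-0.9],
  [-0.05,-0.01,0,0,0,-1.1],
  [-0.06,-0.01,0,0,0,-1.4],
  [-0.07,-0.02,0,0,0,-1.6],
  [-0.08,-0.02,0,0,0,-1.8],
])

```text
time_s: 20.3
ee_pos: [0.5576, -0.1508, 0.0494]
eef_rot: [[-1.0, 0.023, -0.004], [0.023, 1.0, -0.001], [0.004, -0.001, -1.0]]
contact_force: [-5.0, -1.8, -2.6]
gripper_width: 0.0003
grip_force: 2.3
```

```bash
python3 arc.py 18 1.35 1.4
```

```text
now [ 0.558 -0.151  0.049] 20.3 0.00026876500772275345 [-5.013 -1.821 -2.606]
tool theta 1.3332274345773678 along lever 0.07570262875597446 behind 18.45926404346803
1.35 [-0.057  0.014 -0.022] turn -0.9609972103238875
1.4 [-0.183 -0.011 -0.022] turn -3.8257861859779934
```

Call:
send_rows([
  [-0.01,0,0,0,0,-0.2],
  [-0.02,0,0,0,0,-0.4],
  [-0.03,-0.01,0,0,0,-0.7],
  [-0.04,-0.01,0,0,0,-0.9],
  [-0.05,-0.01,0,0,0,-1.1],
  [-0.06,-0.01,0,0,0,-1.4],
  [-0.07,-0.02,0,0,0,-1.6],
  [-0.08,-0.02,0,0,0,-1.8],
])

```text
time_s: 21.1
ee_pos: [0.5601, -0.1513, 0.0494]
eef_rot: [[-1.0, -0.008, -0.004], [-0.008, 1.0, -0.001], [0.004, -0.001, -1.0]]
contact_force: [-5.0, -2.3, -3.4]
gripper_width: 0.0001
grip_force: 2.4
```

Call:
send_rows([
  [-0.01,0,0,0,0,-0.2],
  [-0.02,0,0,0,0,-0.4],
  [-0.03,-0.01,0,0,0,-0.7],
  [-0.04,-0.01,0,0,0,-0.9],
  [-0.05,-0.01,0,0,0,-1.1],
  [-0.06,-0.01,0,0,0,-1.4],
  [-0.07,-0.02,0,0,0,-1.6],
  [-0.08,-0.02,0,0,0,-1.8],
])

```text
time_s: 21.9
ee_pos: [0.5627, -0.1518, 0.0495]
eef_rot: [[-0.999, -0.04, -0.004], [-0.04, 0.999, -0.001], [0.004, -0.001, -1.0]]
contact_force: [-4.4, -1.6, -3.8]
gripper_width: -0.0
grip_force: 2.4
```

Call:
send_rows([
  [-0.01,0,0,0,0,-0.2],
  [-0.02,0,0,0,0,-0.4],
  [-0.03,-0.01,0,0,0,-0.7],
  [-0.04,-0.01,0,0,0,-0.9],
  [-0.05,-0.01,0,0,0,-1.1],
  [-0.06,-0.01,0,0,0,-1.4],
  [-0.07,-0.02,0,0,0,-1.6],
  [-0.08,-0.02,0,0,0,-1.8],
])

```text
time_s: 22.7
ee_pos: [0.5654, -0.1521, 0.0496]
eef_rot: [[-0.997, -0.071, -0.003], [-0.071, 0.997, -0.001], [0.003, -0.001, -1.0]]
contact_force: [-4.7, -2.5, -3.1]
gripper_width: 0.0
grip_force: 2.4
```

Call:
send_rows([
  [-0.01,0,0,0,0,-0.2],
  [-0.02,0,0,0,0,-0.4],
  [-0.03,-0.01,0,0,0,-0.7],
  [-0.04,-0.01,0,0,0,-0.9],
  [-0.05,-0.01,0,0,0,-1.1],
  [-0.06,-0.01,0,0,0,-1.4],
  [-0.07,-0.02,0,0,0,-1.6],
  [-0.08,-0.02,0,0,0,-1.8],
])

```text
time_s: 23.5
ee_pos: [0.5681, -0.1524, 0.0498]
eef_rot: [[-0.995, -0.103, -0.002], [-0.103, 0.995, -0.001], [0.002, -0.001, -1.0]]
contact_force: [-3.2, -1.8, -2.6]
gripper_width: 0.0001
grip_force: 2.4
```

```bash
python3 arc.py 18 1.5 1.55
```

```text
now [ 0.568 -0.152  0.05 ] 23.5 5.060962131698634e-05 [-3.19  -1.765 -2.602]
tool theta 1.4591957638482607 along lever 0.07546267901039017 behind 17.49139651741816
1.5 [-0.086 -0.007 -0.008] turn -2.3379105177498
1.55 [-0.212 -0.029 -0.008] turn -5.202699493403919
```

Call:
send_rows([
  [-0.01,0,0,0,0,-0.2],
  [-0.02,0,0,0,0,-0.5],
  [-0.03,-0.01,0,0,0,-0.8],
  [-0.04,-0.01,0,0,0,-1.0],
  [-0.05,-0.01,0,0,0,-1.3],
  [-0.06,-0.01,0,0,0,-1.6],
  [-0.07,-0.01,0,0,0,-1.8],
  [-0.08,-0.01,0,0,0,-2.1],
])

```text
time_s: 24.3
ee_pos: [0.57, -0.1525, 0.0499]
eef_rot: [[-0.99, -0.139, -0.004], [-0.139, 0.99, -0.001], [0.004, -0.001, -1.0]]
contact_force: [-6.6, -1.7, -1.4]
gripper_width: 0.0
grip_force: 3.4
```

Call:
send_rows([
  [-0.005,0,0,0,0,-0.1],
  [-0.01,0,0,0,0,-0.2],
  [-0.015,0,0,0,0,-0.3],
  [-0.02,0,0,0,0,-0.4],
  [-0.025,0,0,0,0,-0.5],
  [-0.03,0,0,0,0,-0.6],
  [-0.03,0,0,0,0,-0.6],
  [-0.03,0,0,0,0,-0.6],
])

```text
time_s: 25.1
ee_pos: [0.5701, -0.1526, 0.0499]
eef_rot: [[-0.989, -0.149, -0.006], [-0.149, 0.989, -0.001], [0.006, -0.001, -1.0]]
contact_force: [-8.1, -2.3, -0.3]
gripper_width: -0.0001
grip_force: 4.0
```

Call:
send_rows([
  [-0.01,0,0,0,0,0],
  [-0.02,0,0,0,0,0],
  [-0.03,0,0,0,0,0],
  [-0.04,0,0,0,0,0],
  [-0.05,0,0,0,0,0],
  [-0.06,0,0,0,0,0],
  [-0.07,0,0,0,0,0],
  [-0.07,0,0,0,0,0],
])

```text
time_s: 25.9
ee_pos: [0.5702, -0.1527, 0.0497]
eef_rot: [[-0.989, -0.148, -0.01], [-0.148, 0.989, -0.002], [0.01, -0.0, -1.0]]
contact_force: [-11.0, -3.3, 3.1]
gripper_width: 0.0003
grip_force: 5.8
```

This is the rigid stop: the force rises while the tool no longer moves. I'll press up to about 17 N.

Call:
send_rows([
  [-0.02,0,0,0,0,0],
  [-0.04,0,0,0,0,0],
  [-0.06,0,0,0,0,0],
  [-0.08,0,0,0,0,0],
  [-0.09,0,0,0,0,0],
  [-0.1,0,0,0,0,0],
  [-0.1,0,0,0,0,0],
  [-0.1,0,0,0,0,0],
])

```text
time_s: 26.7
ee_pos: [0.5704, -0.1527, 0.0496]
eef_rot: [[-0.989, -0.148, -0.016], [-0.148, 0.989, -0.002], [0.016, -0.0, -1.0]]
contact_force: [-16.4, -3.5, 8.9]
gripper_width: 0.0001
grip_force: 8.3
```

Call:
send_rows([
  [0,0,0,0,0,0],
  [0,0,0,0,0,0],
  [0,0,0,0,0,0],
  [0,0,0,0,0,0],
  [0,0,0,0,0,0],
  [0,0,0,0,0,0],
  [0,0,0,0,0,0],
  [0,0,0,0,0,0],
])

```text
time_s: 27.5
ee_pos: [0.5704, -0.1527, 0.0496]
eef_rot: [[-0.989, -0.147, -0.016], [-0.147, 0.989, -0.002], [0.016, 0.0, -1.0]]
contact_force: [-16.6, -1.7, 8.6]
gripper_width: 0.0001
grip_force: 8.3
```

It held 16.7 N for over 0.8 s. Now I'll back off and lift.

Call:
send_rows([
  [0.1,0,0,0,0,0],
  [0.25,0,0,0,0,0],
  [0.5,0,0,0,0,0],
  [0.9,0,0,0,0,0],
  [1.3,0,0,0,0,0],
  [1.4,0,-0.6,0,0,0],
  [1.4,0,-1.6,0,0,0],
  [1.4,0,-2.6,0,0,0],
])

```text
time_s: 28.3
ee_pos: [0.5355, -0.1566, 0.1291]
eef_rot: [[-0.989, -0.15, 0.0], [-0.15, 0.989, 0.0], [-0.0, 0.0, -1.0]]
contact_force: [-0.1, -0.3, 0.2]
gripper_width: 0.0006
grip_force: 0.0
```

Call:
send_rows([
  [0,0,-1,0,0,3],
  [0,0,-2,0,0,11],
  [0,0,-2.6,0,0,19],
  [0,0,-2.6,0,0,27],
  [0,0,-2.6,0,0,35],
  [0,0,-2.6,0,0,43],
  [0,0,-2.6,0,0,51],
  [0,0,-2.6,0,0,59],
])

```text
time_s: 29.1
ee_pos: [0.5362, -0.1566, 0.2069]
eef_rot: [[-0.633, 0.774, 0.002], [0.774, 0.633, -0.0], [-0.001, 0.001, -1.0]]
contact_force: [0.2, -0.3, -0.0]
gripper_width: -0.0
grip_force: 0.0
```

Run:
```python
from fit import *
np.set_printoptions(precision=4,suppress=True)
s=state();print(s['ee_pos'],s['time_s'],s['contact_force'])
im=[vision.get_image(n) for n in('scene','side')]
A=np.linspace(0,2*np.pi,24,endpoint=False);c=tf([.5778,-.0755,.2143],[0,.049,0])[0];print(c)
for J in im:
    for r in vision.outline_of(J,'jar_smalt'):
        q=np.array([proj(J,c+[r2*np.cos(a),r2*np.sin(a),z]) for a in A for r2,z in((.0135,.012),(.0135,.057),(.012,.073))])
        print(round(r['p'],2),np.array(r['bbox']),'expected',q.min(0),q.max(0))
a=[cv2.resize(J['pixels'][b[1]:b[3],b[0]:b[2],::-1],(400,400),interpolation=cv2.INTER_CUBIC) for J,b in zip(im,((290,205,410,325),(260,145,380,265)))]
cv2.imwrite('pics/fin.png',np.hstack(a))
```

```text
[ 0.5362 -0.1566  0.2069] 29.1 [ 0.2417 -0.2686 -0.0184]
[ 0.5674 -0.0276  0.    ]
0.85 [330.3 235.  345.7 262.1] expected [328.3292 231.6714] [343.2955 263.5119]
0.62 [303.7 197.4 319.2 221.7] expected [301.8329 196.6136] [317.3996 228.9791]
0.45 [377.  150.6 394.7 179.4] expected [301.8329 196.6136] [317.3996 228.9791]
```

View pics/fin.png

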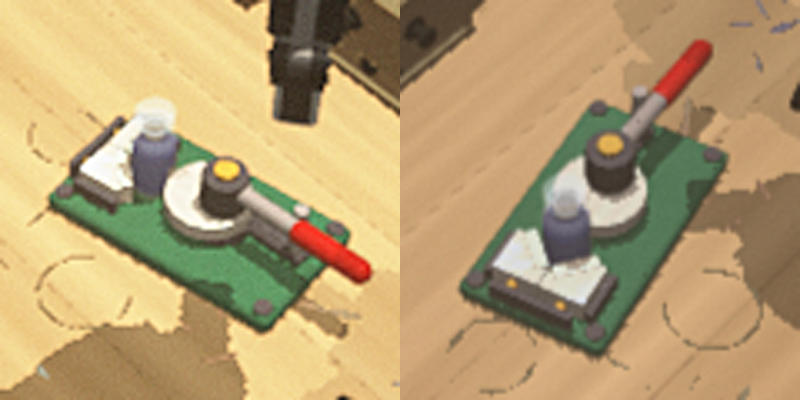

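Both views show the jar upright in the V with the cam against it. The lever is against the pin and the robot is clear.

```bash
python3 -c "
from cell import manip
print(manip.sign_off())"
```

```text
the job is handed in; nothing more can be done
None
```

The blue jar stands clamped upright in the V notch of the larger green clamp; the lever was pushed to its stop, held there at about 17 N for over half a second and released, and the job was handed in at about 29 s.

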